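# Take the drained vial basket down from its hooks

## Task

The basket of washed vials has finished draining on the hooks of the stand. Clear away the reagent bottle that was left standing in the tray, setting it upright on the open bench, then lift the basket up off the hooks without wrenching it against them and stand it flat in the tray. Keep the bottle and the basket upright throughout, and leave the other things on the bench where they are.

Things in the scene. Friction and masses are not known exactly. Their poses are not given: they have to be found in the camera images.
- stand: Steel draining stand, fixed. Origin on the bench, straight below the hung basket handle; +x points into the stand, away from the robot; y runs along the handle. Foot x -70 to 135, y -125 to 125; drip pan rim at z 24. Two 16 mm uprights at x 105, y -110 and 110; between them a 12 mm cross rod at x 105, z 269. On it are two J hooks (tip_left, tip_right) and a top shelf (shelf_edge).
- tip_left (a point): Top of the upturned tip of the J hook at the stand's y +50 (x -16, z 291 in the stand's frame). Hook of 8 mm rod: its shank slopes down 15 degrees to a trough, then turns up towards the tip. The hung handle's axis is at x 0, z 250, so the handle must rise more than 46 to pass over the tip, and then come out towards the stand's -x.
- tip_right (a point): The same for the equal J hook at the stand's y -50. Between the two hooks the handle is free.
- shelf_edge (a point): Middle of the lower front edge of the stand's top shelf (x 20, z 405 in the stand's frame): the board is 12 thick and covers x 20 to 130, y -125 to 125, with cartons on it up to z 477. It is almost above the handle, so a gripper pointing straight down does not fit there; one leaning back towards the stand's -x by about 35 degrees does.
- basket: Steel wire basket, 90 (x) by 160 (y) by 60 high, holding twelve glass vials fixed in it; about 0.4 kg; at the start it hangs on both hooks, its axes roughly as the stand's. Origin at the centre of its underside, z up. A stiff arched handle of 10 mm round tube stands on the middles of its two short ends (uprights at y -77.5 and 77.5); its straight top bar runs along y from -62 to 62 at z 150.
- handle (a point): Middle of the basket handle's straight top bar, on the tube's axis (150 above the basket's underside); axes as the basket's.
- tray: Shallow aluminium tray, fixed, 170 (x) by 240 (y) outside, 20 high (rolled rim to 22.5), walls and floor 3 thick, so 164 by 234 inside. Origin at the centre of its underside on the bench; the floor inside is at z 3. The bench beyond its outer end (the end away from the stand) is free.
- bottle: Reagent bottle of amber glass with a blue screw cap, standing in the tray at the start, about 0.19 kg. Body 56 dia to height 62, then a shoulder; ribbed cap 47 to 49 dia from z 80 to z 105 (its top). Origin at the centre of its underside, z up.
- cap (a point): Middle of the cap of that bottle, on its axis, 92.5 above its underside.
- other_bottle: A second bottle of the same kind, standing on the far side of the bench; leave it alone. Origin at the centre of its underside.
- spray_bottle: White trigger spray bottle, 72 dia, 216 high, on the bench; leave it alone. Origin at the centre of its underside.
- tube_rack: White tube rack, 80 (x) by 100 (y) by 55 high, with capped tubes up to 114 high; leave it alone. Origin at the centre of its underside.

How it is judged:
On the way, in this order (a step that is already met when the one before it is completed fails the run):
1. the bottle from the tray stands upright on the bench outside the tray, let go (angle between bottle's own z axis and vertical below 0.1 rad and height (world z) of bottle below 0.008 m and linear speed of bottle below 0.03 m/s and contact force between the fingers and bottle below 0.1 N and (x of bottle in the frame of tray above 0.105 m or x of bottle in the frame of tray below -0.105 m or y of bottle in the frame of tray above 0.14 m or y of bottle in the frame of tray below -0.14 m)), for 0.2 s.
2. the basket is lifted free, its handle above the tips of the hooks (z of handle in the frame of stand above 0.293 m and contact force between basket and stand below 0.1 N), for 0.05 s.
At the end, for the whole second after the job is handed in: The basket stands still and flat in the tray (underside within 5 mm of its floor, tilt under 3.4 degrees, centres within 80 mm); the bottle stands upright (within 5.7 degrees) and still on the bench itself, outside the tray (its axis at least 20 mm beyond the edge) (horizontal distance between basket and tray below 0.08 m and angle between basket's own z axis and vertical below 0.06 rad and z of basket in the frame of tray between 0 and 0.008 m and linear speed of basket below 0.02 m/s and angle between bottle's own z axis and vertical below 0.1 rad and height (world z) of bottle below 0.008 m and linear speed of bottle below 0.03 m/s and (x of bottle in the frame of tray above 0.105 m or x of bottle in the frame of tray below -0.105 m or y of bottle in the frame of tray above 0.14 m or y of bottle in the frame of tray below -0.14 m)); the robot touches nothing.
It fails at once if the basket is wrenched against the stand (more than 60 N) (contact force between basket and stand above 60 N).
It fails at once if the basket is tipped by more than 40 degrees (angle between basket's own z axis and vertical above 0.7 rad).
It fails at once if the bottle is tipped by more than 40 degrees (angle between bottle's own z axis and vertical above 0.7 rad).
It fails at once if another thing on the bench is shifted by more than 30 mm (distance of any of other_bottle, spray_bottle, tube_rack from where it was at the start of the episode above 0.03 m).
It also fails if it takes over 66 s, if anything falls off the work surface, if the arm or the gripper's body presses on something with over 40 N, if the wrist force passes 120 N, or if a joint passes its speed limit or range.

## Robot

A 6-joint arm with a two-finger parallel gripper is mounted at the origin on the work surface. World frame = base frame: x ahead of the robot, y to its left, z up, the work surface at z = 0. Lengths are in m, angles in rad, forces in N, time in s.
With the tool pointing down it reaches from about 0.35 to 0.975 m from the base axis. Payload 4.9 kg.
Tool frame: the origin (TCP) lies on the front face of the gripper's body, between the roots of the fingers; the fingertips stand ctrl.tip_extent ahead of it and the grasp point (between the pads) lies 54 mm ahead of it (ctrl.tip_extent is the distance from the TCP to the fingertips, in m); z points along the fingers, y is the line along which they close (so a half turn about z gives the same grasp; the last joint's range is limited). The gripper opens to 85 mm and grips with 20 to 120 N. Pads are 22 mm wide; open, the fingers measure 114 mm over their backs; the gripper's body (76 mm by 85 mm) begins 54 mm behind the grasp point. The pads swing forward as they close: fully open they stand 13 mm farther back than shut.
Start: joints at [1.113, 0.053, 1.613, -0, 1.476, -0.119], TCP at [0.208, 0.589, 0.304] pointing down, gripper open.
Joint ranges: [-3.01, 3.01], [-1.01, 2.22], [0.06, 2.58], [-1.02, 4.17], [0.09, 2.62], [-3.14, 3.14]. Speed limits (rad/s): [2.57, 2.57, 3.14, 3.14, 3.14, 3.14].

## Interface

Orientations are given as a rotation vector (axis times angle).
In Python, from station import ctrl gives the robot as it stands.
- The arm moves only by the tool apply_moves, never from a script. Its argument "rows" is one flat list of numbers, 6 for each row, row after row: the shift along the tool's x, y, z normalised to -1 to 1, where 1 is 0.6 m, then the turn, a rotation vector about the tool's x, y, z normalised to -1 to 1, where 1 is 90 degrees. A call has 1 to 20 rows; each row is the pose to reach, as a shift and turn from the pose commanded when the call began, along the tool's axes at that moment; what a row does not reach only later rows make up. A row lasts 1/10 s, in which the tool goes at most 50 mm and 8.59 degrees, less where a joint would pass 70% of its speed; a pose out of reach is approached as far as the arm can. A call with a number of a shift or a turn outside -1 to 1 is refused whole. A call with a gripper value outside its range is refused whole. "grip" is the opening, from 0 (shut) to 1 (fully open), set as the call begins (left out, the last holds). The fingers move at their own pace and stop on an object; "grip_force" is the grip in N (left out, the last holds). Time passes only in rows, so rows that repeat a pose let the fingers close. It gives the time, the measured TCP pose, the force, the opening and the grip force at its end, in the units of the state.
- ctrl.get_obs(): the state, without advancing time (a new reading comes with each control period).
- ctrl.get_image(name): name is "side" or "top"; returns (picture, depth): 480x640x3 uint8, blue, green, red; 480x640 float32, m along the optical axis (not along the pixel's ray), 0 where there is no reading.
- ctrl.camera_model(name): a dict with "mtx" (3x3 intrinsics, pixels), "k1" (the pictures are not rectified: a ray, as slopes to the right and down, at radius r is drawn at 1 + k1 r^2 times it, then the intrinsics apply), "R" (3x3) and "t" (3): a world point X has camera coordinates R X + t. Camera axes: x right, y down, z forward; pixel columns grow to the right and rows downward; lengths in m; the calibration is good to about 2 mm. A picture is of the moment at which its call begins. camera_model takes no time and is no camera call.
- ctrl.finish_job(): hands the job in; it is judged then, once.
The state is a dict: "t": time; "q": joint angles; "dq": joint speeds; "effort": joint torques, N m; "tool_pos": TCP position; "tool_rot": TCP orientation; "contact_force": force on the tool from outside, world axes, zero at the start; "wrist_torque": the same for the moment, N m; "opening": finger opening in m; "grip_force": force on a finger pad.
Only numpy, scipy, OpenCV 4.12 (cv2) and the standard library are available. Lean on these libraries where they do the work, as an engineer would, in place of code of your own. Each camera call takes 0.05 s, during which the arm holds its last target. There are 200 camera calls.

## Working session

There is one attempt and no reset: what is moved stays moved. The work goes in short steps, Python scripts to look and compute and a tool call to move; the robot and the scene stay as the last step left them, time stands still between calls to the robot, and variables do not carry over. Pictures are saved under pics/ and viewed, at most 11 in all, crops included, and the job is handed in when it is done.

Besides the shell and the picture viewer there is one more tool, called by a JSON object that holds its "api" and its "payload", one argument or row to a line. apply_moves: Moves the arm, as the interface text tells. Its arguments: {"type":"object","properties":{"rows":{"type":"array","items":{"type":"number"}},"grip":{"type":"number"},"grip_force":{"type":"number"}},"required":["rows"]}

```bash
mkdir -p pics; ls
python3 - <<'E'
from station import ctrl
import cv2,numpy as np
for n in("side","top"):
    p,d=ctrl.get_image(n); cv2.imwrite(f"pics/{n}0.png",p); np.save(f"{n}0.npy",d)
    m=ctrl.camera_model(n); print(n,{k:np.round(v,4).tolist() for k,v in m.items()})
print(ctrl.tip_extent,ctrl.get_obs())
E
```

```text
pics
side {'mtx': [[507.308, 0.0, 317.3362], [0.0, 507.308, 237.1461], [0.0, 0.0, 1.0]], 'k1': 0.0347, 'R': [[-0.9936, -0.113, -0.0044], [-0.081, 0.7384, -0.6695], [0.0789, -0.6649, -0.7428]], 't': [0.6264, 0.2281, 1.2752]}
top {'mtx': [[548.3185, 0.0, 315.8165], [0.0, 548.3185, 232.4041], [0.0, 0.0, 1.0]], 'k1': -0.0256, 'R': [[-0.0157, -0.9997, 0.021], [-0.9859, 0.012, -0.1669], [0.1666, -0.0233, -0.9858]], 't': [-0.0087, 0.68, 1.435]}
0.0726 {'t': 0.1, 'q': array([ 1.11302507e+00,  5.32987788e-02,  1.61415783e+00,  1.86611592e-05,
        1.47597377e+00, -1.19000496e-01]), 'dq': array([-0.00065398, -0.00172485, -0.00183484,  0.00058935, -0.00130214,
       -0.00219818]), 'effort': array([ 1.38789542e-04, -3.94904280e+01, -3.71363640e+01, -1.22850406e-04,
        3.86977452e-03, -9.53107161e-06]), 'tool_pos': array([0.20751262, 0.58909593, 0.30278022]), 'tool_rot': array([-5.29510315e-01, -3.09609755e+00,  2.75870767e-03]), 'contact_force': array([ 0.55509101, -0.20665578, -0.8757627 ]), 'wrist_torque': array([ 0.02066526,  0.01791056, -0.03515672]), 'grip_force': 0.0, 'opening': 0.08564304465240775}
```

View pics/side0.png

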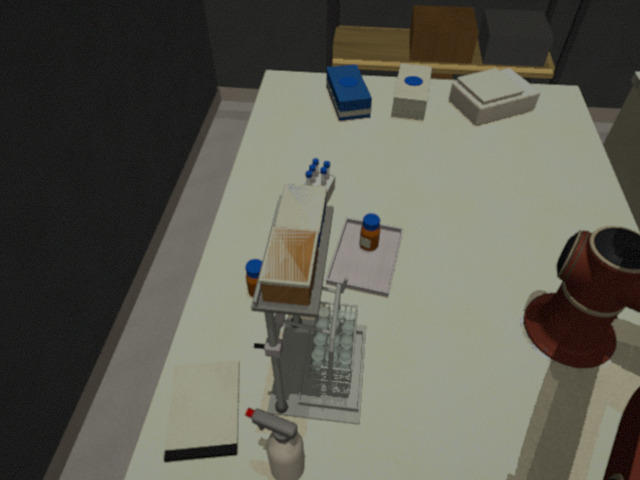

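View pics/top0.png

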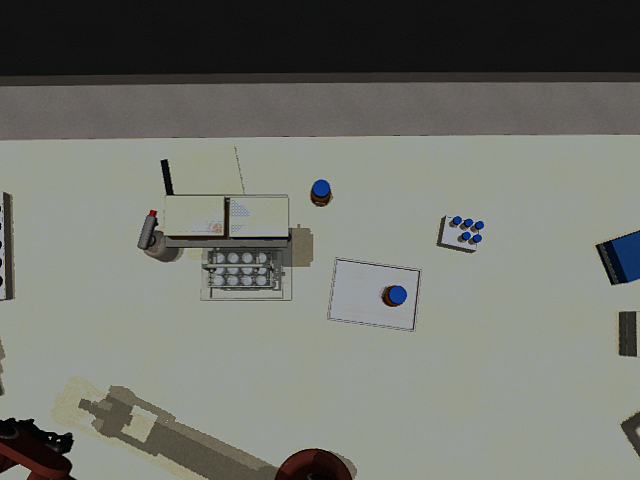

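The side view shows the bottle cap at about (371,221), the tray around (366,257), and the basket with its handle at about (337,320). The top view shows the cap at (397,295), the tray corners at (335,259), (421,268), (414,330) and (328,320), and the stand around (245,250). I'll look at enlarged crops next.

```bash
cat > h.py <<'E'
import cv2,numpy as np
from station import ctrl
from scipy.spatial.transform import Rotation as Ro
M={n:ctrl.camera_model(n) for n in("side","top")}
def ray(n,uv):
    m=M[n];K=m["mtx"];s=np.array([(uv[0]-K[0,2])/K[0,0],(uv[1]-K[1,2])/K[1,1]]);u=s.copy()
    for _ in range(20):u=s/(1+m["k1"]*(u@u))
    R=np.array(m["R"]);return -R.T@np.array(m["t"]),R.T@np.array([*u,1.])
def plane(n,uv,z):
    c,d=ray(n,uv);return c+d*(z-c[2])/d[2]
def tri(a,b):
    c1,d1=ray("side",a);c2,d2=ray("top",b)
    s=np.linalg.lstsq(np.c_[d1,-d2],c2-c1,rcond=None)[0]
    p,q=c1+s[0]*d1,c2+s[1]*d2;return (p+q)/2,np.linalg.norm(p-q)
def proj(n,X):
    m=M[n];p=np.array(m["R"])@X+m["t"];s=p[:2]/p[2];s=s*(1+m["k1"]*(s@s));return s*m["mtx"][0,0]+m["mtx"][:2,2]
def dep(n,D,uv):
    c,d=ray(n,uv);return c+d*D[int(round(uv[1])),int(round(uv[0]))]
E
python3 - <<'E'
import cv2
p=cv2.imread("pics/side0.png")[190:420,230:410];cv2.imwrite("pics/sc.png",cv2.resize(p,(540,594) if 0 else (468,598),interpolation=3))
p=cv2.imread("pics/top0.png")[185:335,190:430];cv2.imwrite("pics/tc.png",cv2.resize(p,(800,500),interpolation=3))
E
```

```text
(no output)
```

View pics/sc.png

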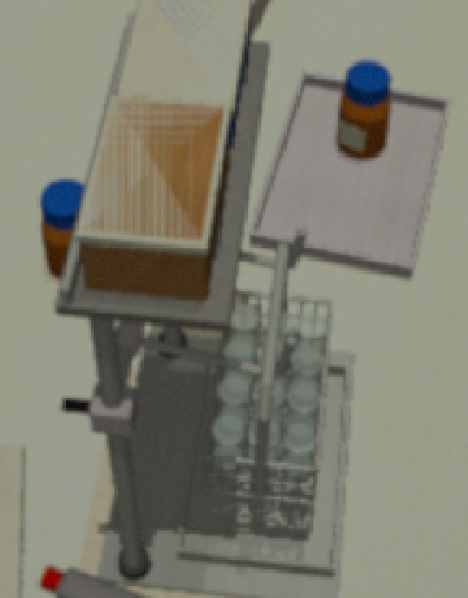

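View pics/tc.png

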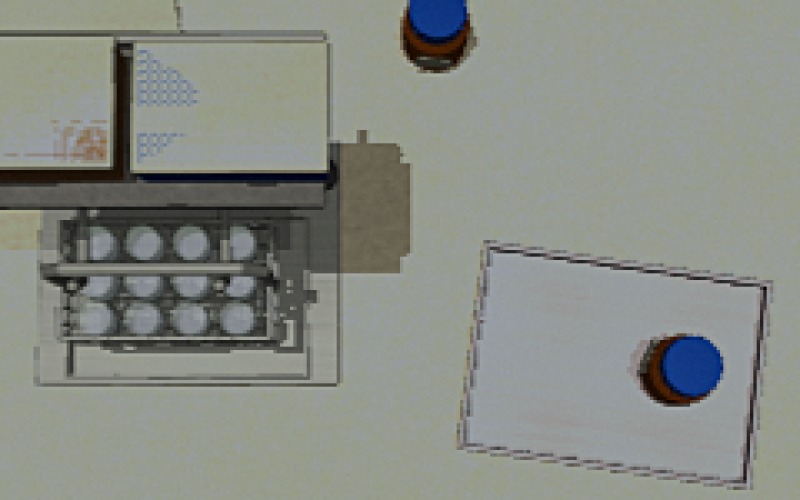

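The enlarged crops give these positions in full-image pixels:
- **Cap top:** side (371.5,217.3), top (398,294.5).
- **Handle bar ends:** side (338.5,283.5) and (332,349.6), top (203.5,266) and (273.4,265.5).
- **Hook tips in the top view:** about (211,270.5) and (256.6,270.5).
- **Stand foot front edge in the top view:** (201,300) to (292,300).

Run:
```python
from h import *
np.set_printoptions(precision=4,suppress=True)
Dt=np.load("top0.npy");Ds=np.load("side0.npy")
print("cap",tri((371.5,217.3),(398,294.5)),dep("top",Dt,(398,294.5)))
T=lambda u,v:(190+u*.3,185+v*.3); S=lambda u,v:(230+u/2.6,190+v/2.6)
c=[plane("top",T(*p),.0225) for p in((487,244),(770,286),(747,487),(460,447))]
print("tray",np.array(c),np.mean(c,0))
a,b=c[0]-c[3],c[1]-c[2];d=(a+b)/2;print("yaw tray x axis",np.arctan2(d[1],d[0]),np.linalg.norm(a),np.linalg.norm(b),np.linalg.norm(c[0]-c[1]))
cs=[plane("side",S(*p),.0225) for p in((306,74),(449,104),(411,275),(252,238))];print("tray side",np.array(cs),np.mean(cs,0))
print("foot",plane("top",T(37,384),.01),plane("top",T(340,384),.01))
# handle bar: columns, depth-max z pixel
P=[]
for u in range(212,268):
    col=[dep("top",Dt,(u,v)) for v in range(258,274) if Dt[v,u]>0]
    q=[x for x in col if .22<x[2]<.27]
    if q: P.append(np.mean(q,0))
P=np.array(P);print("bar top-depth n",len(P),P[:3],P[len(P)//2],P[-3:],np.polyfit(P[:,1],P[:,0],1),np.median(P[:,2]))
P=[]
for v in range(284,350):
    r=[dep("side",Ds,(u,v)) for u in range(320,348) if Ds[v,u]>0]
    q=[x for x in r if .22<x[2]<.275]
    if q:P.append(np.mean(q,0))
P=np.array(P);print("bar side",len(P),P[:3],P[len(P)//2],P[-3:],np.polyfit(P[:,1],P[:,0],1),np.median(P[:,2]))
for u in((203.5,266),(273.4,265.5)):print("end top@z.25",plane("top",u,.25))
for s in((338.5,283.5),(332,349.6)):print("end side@.25",plane("side",s,.25))
for u in((211,270.5),(256.6,270.5)):print("tip",plane("top",u,.291))
print("shelf edge",plane("top",T(10,208),.417),plane("top",T(330,208),.417), plane("side",S(57,308),.405),plane("side",S(237,322),.405))
for u in [(321,188)]:print("other",plane("top",u,.105))
print(ctrl.get_obs()["tool_pos"],Ro.from_rotvec(ctrl.get_obs()["tool_rot"]).as_matrix())
```

```text
cap (array([ 0.5063, -0.227 ,  0.1097]), np.float64(0.001558368736869655)) [ 0.506  -0.2283  0.1016]
tray [[ 0.6126 -0.074   0.0225]
 [ 0.5744 -0.3084  0.0225]
 [ 0.4104 -0.2819  0.0225]
 [ 0.4465 -0.0483  0.0225]] [ 0.511  -0.1781  0.0225]
yaw tray x axis -0.15673243988131721 0.1681186318812327 0.1661107046431163 0.2375321446176841
tray side [[ 0.574  -0.3005  0.0225]
 [ 0.4123 -0.2713  0.0225]
 [ 0.4497 -0.0334  0.0225]
 [ 0.6118 -0.0617  0.0225]] [ 0.512  -0.1667  0.0225]
foot [0.503  0.2984 0.01  ] [0.4995 0.0492 0.01  ]
bar top-depth n 56 [[0.57   0.2288 0.2568]
 [0.5776 0.2275 0.2511]
 [0.575  0.2248 0.2535]] [0.5704 0.1641 0.2553] [[0.5708 0.1067 0.245 ]
 [0.5711 0.1046 0.2418]
 [0.5714 0.1025 0.2385]] [0.0049 0.5706] 0.25360095252858905
bar side 66 [[0.5656 0.1215 0.2622]
 [0.5664 0.123  0.2607]
 [0.5674 0.1239 0.2583]] [0.572  0.1961 0.2522] [[0.5742 0.2537 0.2355]
 [0.574  0.2548 0.2337]
 [0.5739 0.2562 0.2325]] [0.002  0.5729] 0.2521452656811979
end top@z.25 [0.5709 0.2497 0.25  ]
end top@z.25 [0.57   0.0868 0.25  ]
end side@.25 [0.5722 0.1117 0.25  ]
end side@.25 [0.5712 0.2672 0.25  ]
tip [0.5561 0.2252 0.291 ]
tip [0.5547 0.1225 0.291 ]
shelf edge [0.5911 0.2413 0.417 ] [0.5886 0.0456 0.417 ] [0.7034 0.2942 0.405 ] [0.5892 0.2921 0.405 ]
other [ 0.7918 -0.0328  0.105 ]
[0.2075 0.5891 0.3028] [[-0.9432  0.3323 -0.0008]
 [ 0.3323  0.9432 -0.0016]
 [ 0.0002 -0.0018 -1.    ]]
```

{"api": "apply_moves", "payload": {
  "rows": [-0.833, -1, 0, 0, 0, 0, -0.833, -1, 0, 0, 0, 0, -0.833, -1, 0, 0, 0, 0, -0.833, -1, 0, 0, 0, 0, -0.833, -1, 0, 0, 0, 0, -0.833, -1, 0, 0, 0, 0, -0.833, -1, 0, 0, 0, 0, -0.833, -1, 0, 0, 0, 0, -0.833, -1, 0, 0, 0, 0, -0.833, -1, 0, 0, 0, 0, -0.833, -1, 0, 0, 0, 0, -0.833, -1, 0, 0, 0, 0, -0.833, -1, 0, 0, 0, 0, -0.833, -1, 0, 0, 0, 0, -0.833, -1, 0, 0, 0, 0, -0.833, -1, 0, 0, 0, 0, -0.833, -1, 0, 0, 0, 0, -0.833, -1, 0, 0, 0, 0],
  "grip": 1
}}

```text
t: 1.9
tool_pos: [0.4794, -0.1428, 0.3032]
tool_rot: [-0.531, -3.095, -0.001]
contact_force: [-0.3, 0.1, -1.5]
opening: 0.0854
grip_force: 0.0
```

Run:
```python
from h import *
np.set_printoptions(precision=4,suppress=True)
for n,box in(("side",(355,205,390,240)),("top",(380,280,412,310))):
    p=cv2.imread(f"pics/{n}0.png");h=cv2.cvtColor(p,cv2.COLOR_BGR2HSV)
    x0,y0,x1,y1=box;m=cv2.inRange(h,(105,130,60),(125,255,255))[y0:y1,x0:x1]
    ys,xs=np.nonzero(m);print(n,len(xs),xs.min()+x0,xs.max()+x0,ys.min()+y0,ys.max()+y0,xs.mean()+x0,ys.mean()+y0)
    # predicted cap
    for X in([.506,-.228,.108],[.506,-.228,.083]):print(proj(n,np.array(X)))
    D=np.load(f"{n}0.npy")
    # flat points near the tray
    for uv in ([(366,265),(350,260),(420,350),(500,200)] if n=="side" else [(360,290),(345,300),(450,350),(330,380)]):print(uv,dep(n,D,uv))
```

```text
side 213 363 379 214 229 370.9389671361502 221.5211267605634
[371.8723 217.5408]
[371.1891 223.8465]
(366, 265) [ 0.5108 -0.1504 -0.0032]
(350, 260) [ 0.5563 -0.1581  0.0033]
(420, 350) [0.3682 0.1039 0.0021]
(500, 200) [ 0.1097 -0.4548 -0.0013]
top 253 389 406 286 303 397.35573122529644 294.27667984189725
[398.3119 294.3593]
[396.7052 294.8863]
(360, 290) [ 0.525  -0.1393  0.0069]
(345, 300) [ 0.4981 -0.097   0.0062]
(450, 350) [ 0.357  -0.3842 -0.0032]
(330, 380) [ 0.2835 -0.0515  0.0013]
```

{"api": "apply_moves", "payload": {
  "rows": [-0.045, -0.06, 0, 0, 0, 0, -0.089, -0.119, 0, 0, 0, 0, -0.089, -0.119, 0.04, 0, 0, 0, -0.089, -0.119, 0.1, 0, 0, 0, -0.089, -0.119, 0.15, 0, 0, 0, -0.089, -0.119, 0.2, 0, 0, 0, -0.089, -0.119, 0.23, 0, 0, 0, -0.089, -0.119, 0.258, 0, 0, 0, -0.089, -0.119, 0.258, 0, 0, 0]
}}

```text
t: 2.8
tool_pos: [0.5047, -0.225, 0.1462]
tool_rot: [-0.526, -3.092, -0.004]
contact_force: [-1.1, 0.2, -0.7]
opening: 0.0851
grip_force: 0.0
```

{"api": "apply_moves", "payload": {
  "rows": [0, 0, 0, 0, 0, 0, 0, 0, 0, 0, 0, 0, 0, 0, 0, 0, 0, 0, 0, 0, 0, 0, 0, 0, 0, 0, 0, 0, 0, 0, 0, 0, 0, 0, 0, 0, 0, 0, 0, 0, 0, 0, 0, 0, 0, 0, 0, 0],
  "grip": 0,
  "grip_force": 40
}}

```text
t: 3.6
tool_pos: [0.5073, -0.2279, 0.151]
tool_rot: [0.529, 3.094, -0.0]
contact_force: [0.0, 2.3, 6.0]
opening: 0.046
grip_force: 41.3
```

{"api": "apply_moves", "payload": {
  "rows": [0, 0, -0.03, 0, 0, 0, 0, 0, -0.07, 0, 0, 0, 0, 0, -0.1, 0, 0, 0, -0.01, -0.06, -0.1, 0, 0, 0, -0.02, -0.12, -0.1, 0, 0, 0, -0.03, -0.18, -0.1, 0, 0, 0, -0.039, -0.23, -0.1, 0, 0, 0, -0.039, -0.248, -0.1, 0, 0, 0, -0.039, -0.248, -0.1, 0, 0, 0, -0.039, -0.248, -0.06, 0, 0, 0, -0.039, -0.248, -0.03, 0, 0, 0, -0.039, -0.248, -0.01, 0, 0, 0, -0.039, -0.248, 0, 0, 0, 0, -0.039, -0.248, 0.004, 0, 0, 0, -0.039, -0.248, 0.004, 0, 0, 0, -0.039, -0.248, 0.004, 0, 0, 0]
}}

```text
t: 5.2
tool_pos: [0.4799, -0.3755, 0.148]
tool_rot: [0.529, 3.095, -0.0]
contact_force: [0.9, 2.6, 3.2]
opening: 0.0462
grip_force: 42.4
```

Run:
```python
from h import *
p,_=ctrl.get_image("side");cv2.imwrite("pics/s1.png",cv2.resize(p[100:340,260:580],(800,600)));p,_=ctrl.get_image("top");cv2.imwrite("pics/t1f.png",p)
print(ctrl.get_obs())
```

```text
{'t': 5.3, 'q': array([-7.86632665e-01,  1.58202793e-01,  1.77210509e+00,  1.48232644e-03,
        1.20971381e+00, -2.01936364e+00]), 'dq': array([-0.00222716, -0.00055373,  0.00114276,  0.00237674,  0.00020102,
       -0.00015247]), 'effort': array([-2.26904131e+00, -3.78771186e+01, -3.20174539e+01, -1.04568399e+00,
       -5.87135274e-01,  8.82724689e-04]), 'tool_pos': array([ 0.47982356, -0.37553902,  0.14802057]), 'tool_rot': array([5.28964696e-01, 3.09462609e+00, 3.47216979e-04]), 'contact_force': array([1.79944156, 4.29577135, 3.2165814 ]), 'wrist_torque': array([ 0.80633137, -0.18455317, -0.04398542]), 'grip_force': 42.61738657951355, 'opening': 0.045926305347447564}
```

View pics/s1.png

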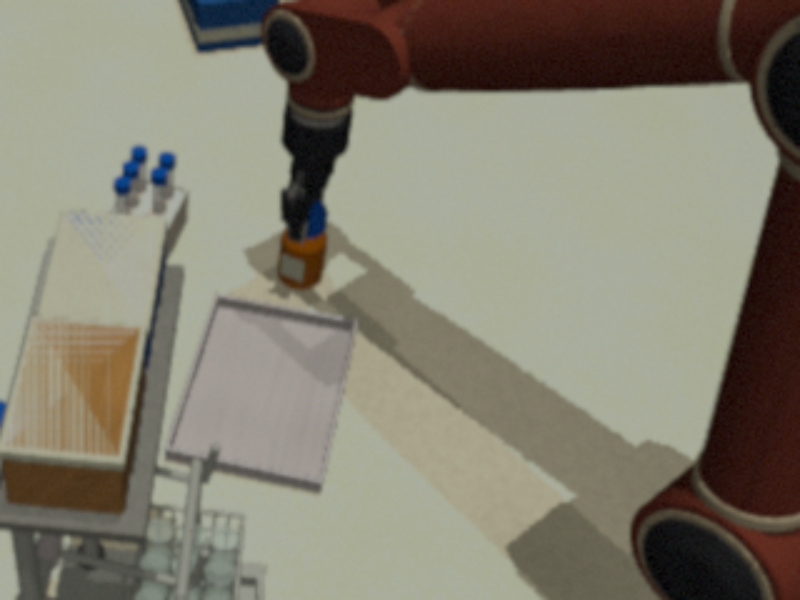

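The arm holds the bottle by its cap just beyond the tray's outer end. Its base is at crop (300,285) and it looks upright, so I'll release it and retreat upward.

{"api": "apply_moves", "payload": {
  "rows": [0, 0, 0, 0, 0, 0, 0, 0, 0, 0, 0, 0, 0, 0, 0, 0, 0, 0, 0, 0, 0, 0, 0, 0, 0, 0, 0, 0, 0, 0, 0, 0, 0, 0, 0, 0, 0, 0, -0.03, 0, 0, 0, 0, 0, -0.08, 0, 0, 0, 0, 0, -0.15, 0, 0, 0, 0, 0, -0.22, 0, 0, 0, 0, 0, -0.3, 0, 0, 0, 0, 0, -0.35, 0, 0, 0, 0, 0, -0.35, 0, 0, 0],
  "grip": 1
}}

```text
t: 6.6
tool_pos: [0.4802, -0.377, 0.3642]
tool_rot: [0.528, 3.087, -0.011]
contact_force: [0.9, -0.6, 0.3]
opening: 0.0854
grip_force: 0.0
```

Run:
```python
from h import *
a,Ds=ctrl.get_image("side");b,Dt=ctrl.get_image("top");cv2.imwrite("pics/sf2.png",a);cv2.imwrite("pics/tf2.png",b);np.save("side2.npy",Ds);np.save("top2.npy",Dt)
A=cv2.resize(a[270:400,290:390],(460,598),interpolation=3);B=cv2.resize(b[240:310,195:300],(0,0),fx=3.2,fy=3.2,interpolation=3)
C=np.zeros((600,800,3),np.uint8);C[:598,:460]=A;C[:224,462:798]=B
C[226:600,462:800]=cv2.resize(a[170:260,330:411],(338,374))
cv2.imwrite("pics/c2.png",C)
print(ctrl.get_obs()["tool_pos"],ctrl.get_obs()["q"])
```

```text
[ 0.47904281 -0.37589544  0.35752833] [-7.87463938e-01 -1.21904469e-02  1.58994307e+00 -7.30920779e-05
  1.56210477e+00 -2.01942720e+00]
```

View pics/c2.png

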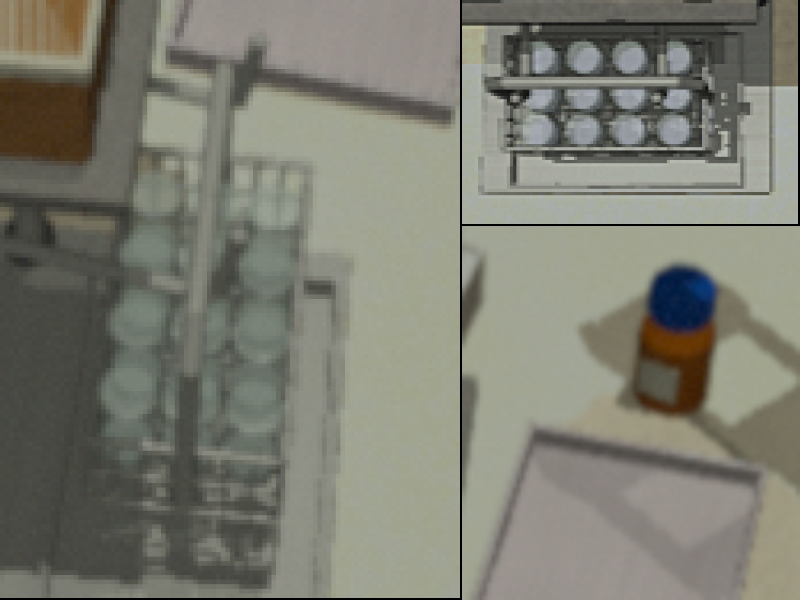

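The bottle stands upright and let go beyond the tray. The handle bar runs from side (338.3,284.1) to (331.3,352.2), and the hook tips appear near (346,280) and (342,320).

Run:
```python
from h import *
np.set_printoptions(precision=4,suppress=True)
f=np.array([-.0139*0,1]);
for y0 in(.168,.174,.18):
  for nm,X in(("tipR",[.5554,y0-.05,.291]),("tipL",[.5554,y0+.05,.291]),("bar-77",[.5715,y0-.0775,.245]),("bar+77",[.5715,y0+.0775,.245]),("bar+62",[.5715,y0+.062,.254])):
    print(y0,nm,proj("side",np.array(X)),proj("top",np.array(X)))
print(tri((346,280),(256.6,270.5)),tri((342.2,320),(211,270.5)))
# midline of bar in both
print(plane("side",(334.8,318),.25),plane("top",(238.5,266),.25))
# tray from side with new crop readings
for uv in((531,430),(762,470)):print(plane("side",(330+(uv[0]-462)/338*81,170+(uv[1]-226)/374*90),.0225))
Ds=np.load("side2.npy");Dt=np.load("top2.npy")
# vertical offsets: bench fit
for n,D in(("side",Ds),("top",Dt)):
    P=np.array([dep(n,D,(u,v)) for u in range(400,470,5) for v in range(300,400,5)]);print(n,P[:,2].mean(),P[:,2].std())
```

```text
0.168 tipR [347.0577 274.4884] [258.5803 270.1668]
0.168 tipL [343.1502 316.2432] [214.189  270.7471]
0.168 bar-77 [339.6043 276.9518] [271.9319 265.1108]
0.168 bar+77 [332.8608 340.8407] [205.6993 265.9681]
0.168 bar+62 [333.6882 331.3649] [211.6922 265.4706]
0.174 tipR [346.8374 276.8384] [255.9194 270.202 ]
0.174 tipL [342.8987 318.9367] [211.5231 270.7815]
0.174 bar-77 [339.3672 279.1935] [269.3721 265.1444]
0.174 bar+77 [332.571  343.5925] [203.132  266.0009]
0.174 bar+62 [333.4029 334.0657] [209.1075 265.5036]
0.18 tipR [346.6154 279.207 ] [253.2582 270.2371]
0.18 tipL [342.6451 321.6533] [208.8569 270.8159]
0.18 bar-77 [339.1284 281.452 ] [266.812 265.178]
0.18 bar+77 [332.2788 346.3677] [200.5645 266.0336]
0.18 bar+62 [333.1152 336.7891] [206.5227 265.5366]
(array([0.5563, 0.1234, 0.2795]), np.float64(0.0008529993768198716)) (array([0.5564, 0.2254, 0.2894]), np.float64(0.0003335063496068522))
[0.5722 0.197  0.25  ] [0.5699 0.1682 0.25  ]
[ 0.5772 -0.2976  0.0225]
[ 0.4146 -0.2762  0.0225]
side 0.007062828891423322 0.0929545097886246
top 0.2837257728042899 0.3080549708729049
```

```bash
cat >> h.py <<'E'
def goal(yawdeg=0,lean=35):
    a=np.radians(lean);z=np.array([np.sin(a),0,-np.cos(a)]);x=np.array([0,1.,0]);return Ro.from_euler("z",yawdeg,degrees=True)*Ro.from_matrix(np.c_[x,np.cross(z,x),z])
def rel(G,p):
    o=ctrl.get_obs();R=Ro.from_rotvec(o["tool_rot"]);np.set_printoptions(precision=4,suppress=True)
    print("shift",R.inv().apply(np.array(p)-o["tool_pos"])/.6,"turn",(R.inv()*G).as_rotvec()/(np.pi/2),o["tool_pos"],o["contact_force"])
E
python3 - <<'E'
from h import *
G=goal(-.6);g=np.array([.571,.173,.25]);z=G.as_matrix()[:,2]
rel(G,g-.164*z); print(g-.164*z,z)
E
```

```text
shift [ 0.3079  0.8632 -0.0459] turn [-0.3368 -0.24    0.7652] [ 0.479  -0.3759  0.3575] [-0.1969  0.3857 -1.3208]
[0.4769 0.174  0.3843] [ 0.5735 -0.006  -0.8192]
```

{"api": "apply_moves", "payload": {
  "rows": [0.308, 0.863, -0.046, -0.337, -0.24, 0.765, 0.308, 0.863, -0.046, -0.337, -0.24, 0.765, 0.308, 0.863, -0.046, -0.337, -0.24, 0.765, 0.308, 0.863, -0.046, -0.337, -0.24, 0.765, 0.308, 0.863, -0.046, -0.337, -0.24, 0.765, 0.308, 0.863, -0.046, -0.337, -0.24, 0.765, 0.308, 0.863, -0.046, -0.337, -0.24, 0.765, 0.308, 0.863, -0.046, -0.337, -0.24, 0.765, 0.308, 0.863, -0.046, -0.337, -0.24, 0.765, 0.308, 0.863, -0.046, -0.337, -0.24, 0.765, 0.308, 0.863, -0.046, -0.337, -0.24, 0.765, 0.308, 0.863, -0.046, -0.337, -0.24, 0.765, 0.308, 0.863, -0.046, -0.337, -0.24, 0.765, 0.308, 0.863, -0.046, -0.337, -0.24, 0.765, 0.308, 0.863, -0.046, -0.337, -0.24, 0.765, 0.308, 0.863, -0.046, -0.337, -0.24, 0.765],
  "grip": 0.65
}}

```text
t: 8.3
tool_pos: [0.477, 0.1725, 0.3833]
tool_rot: [1.885, 1.86, 0.585]
contact_force: [0.4, -1.3, 0.2]
opening: 0.0555
grip_force: 0.0
```

Run:
```python
from h import *
G=goal(-.6);g=np.array([.571,.173,.25]);z=G.as_matrix()[:,2]
rel(G,g-.054*z); print(g-.054*z,ctrl.get_obs()["q"])
b,Dt=ctrl.get_image("top");a,_=ctrl.get_image("side")
C=np.zeros((600,800,3),np.uint8);C[:598,:460]=cv2.resize(a[270:400,290:390],(460,598));C[:400,462:798]=cv2.resize(b[210:310,200:284],(336,400));cv2.imwrite("pics/c3.png",C)
```

```text
shift [0.0026 0.0014 0.1819] turn [-0.0014  0.0004 -0.0016] [0.477  0.1725 0.3833] [ 0.36   -1.2704  0.2069]
[0.54   0.1733 0.2942] [ 0.2641 -0.5528  2.0455 -0.1789  1.065   0.3169]
```

View pics/c3.png

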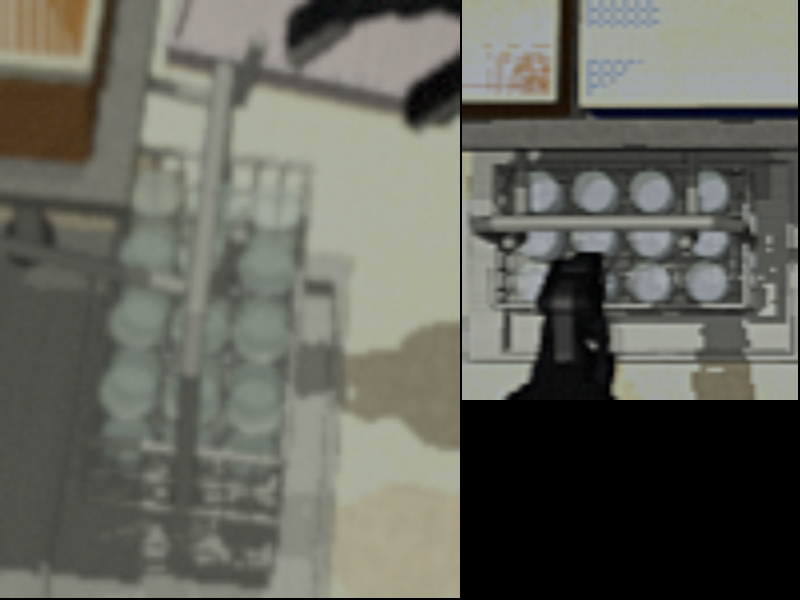

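The hooks' tips are at top (211.5,271) and (256,271). The open fingers sit at about (229,275), roughly central between them, with the bar straight ahead at row 266. I'll advance along the tool axis.

{"api": "apply_moves", "payload": {
  "rows": [-0.004, 0, 0.05, 0, 0, 0, -0.004, 0, 0.1, 0, 0, 0, -0.004, 0.001, 0.13, 0, 0, 0, -0.004, 0.001, 0.15, 0, 0, 0, -0.004, 0.001, 0.165, 0, 0, 0, -0.004, 0.001, 0.175, 0, 0, 0, -0.004, 0.001, 0.182, 0, 0, 0, -0.004, 0.001, 0.182, 0, 0, 0]
}}

```text
t: 9.2
tool_pos: [0.5399, 0.1711, 0.2952]
tool_rot: [1.882, 1.863, 0.588]
contact_force: [-0.4, -0.2, 0.9]
opening: 0.0553
grip_force: 0.0
```

Run:
```python
from h import *
G=goal(-.6);g=np.array([.571,.173,.25]);z=G.as_matrix()[:,2]
rel(G,g-.054*z)
b,Dt=ctrl.get_image("top");a,_=ctrl.get_image("side")
C=np.zeros((600,800,3),np.uint8);C[:598,:460]=cv2.resize(a[270:400,290:390],(460,598));C[:400,462:798]=cv2.resize(b[210:310,200:284],(336,400));cv2.imwrite("pics/c4.png",C)
```

```text
shift [ 0.0037 -0.0008  0.0015] turn [-0.0005 -0.0009 -0.0003] [0.5399 0.1711 0.2952] [-0.4235 -0.2187  0.8536]
```

View pics/c4.png

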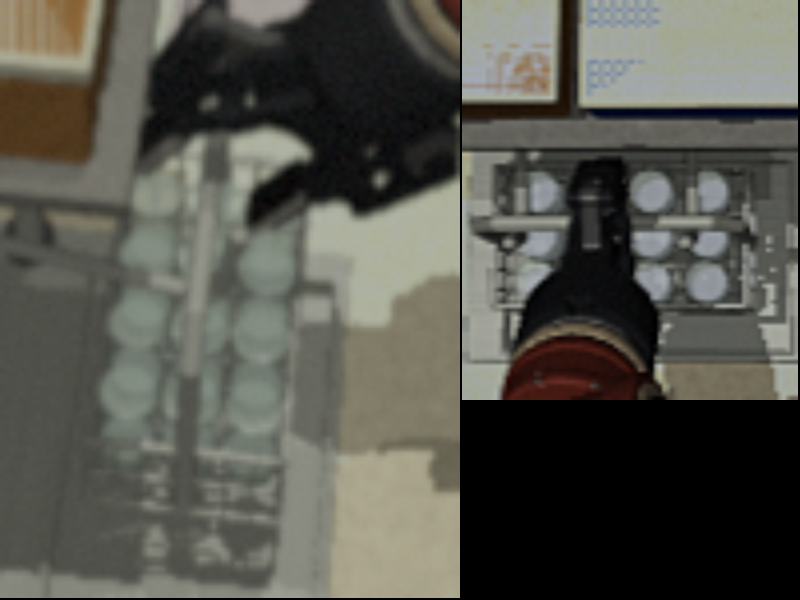

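The fingers straddle the bar: in the side crop they are at (155,150) and (280,205) with the bar at about (213,178). They are also centred between the hooks, so I'll close gently.

{"api": "apply_moves", "payload": {
  "rows": [0, 0, 0, 0, 0, 0, 0, 0, 0, 0, 0, 0, 0, 0, 0, 0, 0, 0, 0, 0, 0, 0, 0, 0, 0, 0, 0, 0, 0, 0, 0, 0, 0, 0, 0, 0, 0, 0, 0, 0, 0, 0, 0, 0, 0, 0, 0, 0],
  "grip": 0,
  "grip_force": 20
}}

```text
t: 10.1
tool_pos: [0.5398, 0.1712, 0.2955]
tool_rot: [1.882, 1.863, 0.588]
contact_force: [-4.4, 0.5, 3.2]
opening: 0.0088
grip_force: 20.7
```

{"api": "apply_moves", "payload": {
  "rows": [0, 0.004, -0.006, 0, 0, 0, 0, 0.008, -0.012, 0, 0, 0, 0, 0.012, -0.018, 0, 0, 0, 0, 0.016, -0.023, 0, 0, 0, 0, 0.019, -0.027, 0, 0, 0, 0, 0.019, -0.027, 0, 0, 0]
}}

```text
t: 10.7
tool_pos: [0.54, 0.1711, 0.3157]
tool_rot: [1.882, 1.862, 0.589]
contact_force: [-0.5, -0.2, -2.7]
opening: 0.0092
grip_force: 20.1
```

{"api": "apply_moves", "payload": {
  "rows": [0, 0.008, -0.011, 0, 0, 0, 0, 0.016, -0.023, 0, 0, 0, 0, 0.024, -0.034, 0, 0, 0, 0, 0.032, -0.046, 0, 0, 0, 0, 0.04, -0.057, 0, 0, 0, 0, 0.04, -0.057, 0, 0, 0, 0, 0.04, -0.057, 0, 0, 0],
  "grip_force": 30
}}

```text
t: 11.4
tool_pos: [0.5399, 0.171, 0.3571]
tool_rot: [1.882, 1.862, 0.588]
contact_force: [-0.7, -0.7, -4.0]
opening: 0.0089
grip_force: 29.7
```

Run:
```python
from h import *
G=goal(-.6);rel(G,[0.4,.172,.36])
b,Dt=ctrl.get_image("top");a,_=ctrl.get_image("side");cv2.imwrite("pics/sf5.png",a);cv2.imwrite("pics/tf5.png",b)
C=np.zeros((600,800,3),np.uint8);C[:598,:460]=cv2.resize(a[250:380,290:390],(460,598));C[:400,462:798]=cv2.resize(b[210:310,200:284],(336,400));cv2.imwrite("pics/c5.png",C)
```

```text
shift [-0.0007 -0.1883 -0.1376] turn [-0.0004 -0.0009 -0.0003] [0.5399 0.171  0.3571] [-0.7116 -0.6522 -3.9637]
```

View pics/c5.png

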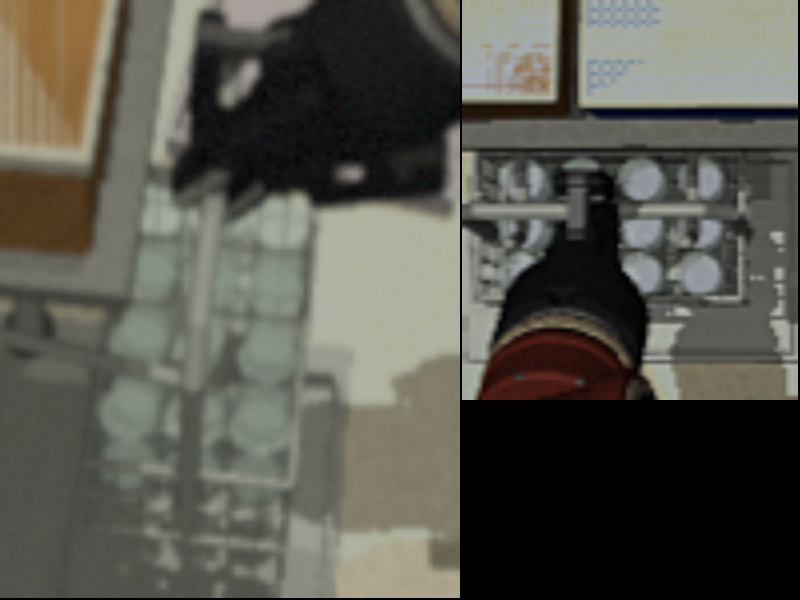

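The basket hangs from the gripper with the handle clear of the hooks, and the force reading equals its full weight. Next I'll bring it straight out towards the robot.

{"api": "apply_moves", "payload": {
  "rows": [0, -0.014, -0.01, 0, 0, 0, 0, -0.034, -0.024, 0, 0, 0, 0, -0.06, -0.043, 0, 0, 0, 0, -0.09, -0.065, 0, 0, 0, 0, -0.12, -0.087, 0, 0, 0, 0, -0.15, -0.109, 0, 0, 0, 0, -0.175, -0.128, 0, 0, 0, 0, -0.188, -0.138, 0, 0, 0, 0, -0.188, -0.138, 0, 0, 0, 0, -0.188, -0.138, 0, 0, 0],
  "grip_force": 40
}}

```text
t: 12.5
tool_pos: [0.4001, 0.1725, 0.3601]
tool_rot: [1.882, 1.862, 0.589]
contact_force: [-0.5, -0.2, -3.4]
opening: 0.0084
grip_force: 39.3
```

Run:
```python
from h import *
G=goal(-9.6);z=G.as_matrix()[:,2];off=-z*.031/np.sin(np.radians(35))
p=np.array([.511,-.175,.153])+off;p[2]=.30;print(p);rel(G,p)
```

```text
[ 0.48043412 -0.16983017  0.3       ]
shift [-0.5693  0.0573  0.1613] turn [-0.0002 -0.0584  0.0817] [0.4001 0.1725 0.3601] [-0.4697 -0.1506 -3.3698]
```

{"api": "apply_moves", "payload": {
  "rows": [-0.015, 0.001, 0.004, 0, -0.002, 0.002, -0.045, 0.004, 0.012, 0, -0.004, 0.006, -0.09, 0.009, 0.025, 0, -0.009, 0.013, -0.14, 0.014, 0.039, 0, -0.014, 0.02, -0.19, 0.019, 0.053, 0, -0.019, 0.027, -0.24, 0.024, 0.067, 0, -0.024, 0.034, -0.29, 0.029, 0.081, 0, -0.03, 0.041, -0.34, 0.034, 0.096, 0, -0.035, 0.048, -0.39, 0.039, 0.11, 0, -0.04, 0.055, -0.44, 0.044, 0.124, 0, -0.045, 0.063, -0.49, 0.049, 0.138, 0, -0.05, 0.07, -0.53, 0.053, 0.15, 0, -0.054, 0.076, -0.555, 0.056, 0.157, 0, -0.057, 0.08, -0.569, 0.057, 0.161, 0, -0.058, 0.082, -0.569, 0.057, 0.161, 0, -0.058, 0.082, -0.569, 0.057, 0.161, 0, -0.058, 0.082, -0.569, 0.057, 0.161, 0, -0.058, 0.082]
}}

```text
t: 14.2
tool_pos: [0.48, -0.1689, 0.3002]
tool_rot: [2.004, 1.695, 0.534]
contact_force: [0.6, 0.6, -3.3]
opening: 0.0085
grip_force: 39.3
```

Run:
```python
from h import *
G=goal(-9.6);z=G.as_matrix()[:,2];off=-z*.031/np.sin(np.radians(35))
p=np.array([.511,-.175,.153])+off;print(p)
for h in(.23,.205,.1985):p[2]=h;rel(G,p)
b,Dt=ctrl.get_image("top");a,_=ctrl.get_image("side");cv2.imwrite("pics/tf6.png",b)
C=np.zeros((600,800,3),np.uint8);C[:598,:399]=cv2.resize(a[160:340,300:420],(399,598));C[:400,400:]=cv2.resize(b[240:340,320:420],(400,400));cv2.imwrite("pics/c6.png",C)
```

```text
[ 0.48043412 -0.16983017  0.19727259]
shift [-0.0015 -0.0663  0.0965] turn [-0.0004 -0.0006  0.0005] [ 0.48   -0.1689  0.3002] [ 0.601   0.6259 -3.3245]
shift [-0.0015 -0.0902  0.1306] turn [-0.0004 -0.0006  0.0005] [ 0.48   -0.1689  0.3002] [ 0.601   0.6259 -3.3245]
shift [-0.0015 -0.0964  0.1395] turn [-0.0004 -0.0006  0.0005] [ 0.48   -0.1689  0.3002] [ 0.601   0.6259 -3.3245]
```

View pics/c6.png

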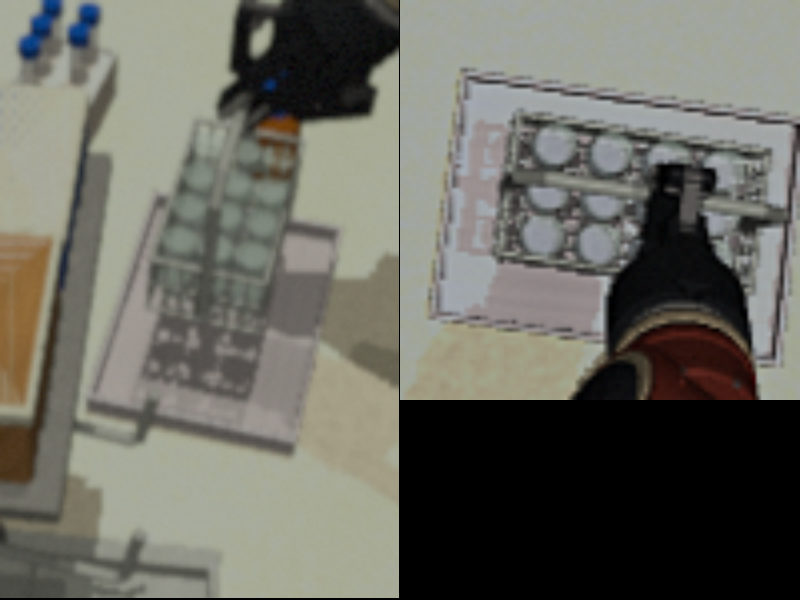

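The basket hangs level above the tray, aligned with it (tray centre crop (617,218); basket at (640,195) is offset by parallax from its height). I'll lower it now.

{"api": "apply_moves", "payload": {
  "rows": [0, -0.01, 0.015, 0, 0, 0, -0.001, -0.027, 0.039, 0, 0, 0, -0.001, -0.045, 0.065, 0, 0, 0, -0.001, -0.06, 0.087, 0, 0, 0, -0.001, -0.073, 0.106, 0, 0, 0, -0.001, -0.082, 0.119, 0, 0, 0, -0.001, -0.088, 0.127, 0, 0, 0, -0.001, -0.091, 0.132, 0, 0, 0, -0.001, -0.093, 0.135, 0, 0, 0, -0.001, -0.094, 0.136, 0, 0, 0, -0.001, -0.094, 0.136, 0, 0, 0, -0.001, -0.094, 0.136, 0, 0, 0]
}}

```text
t: 15.5
tool_pos: [0.4806, -0.1705, 0.2013]
tool_rot: [2.005, 1.694, 0.534]
contact_force: [-0.6, 0.2, -3.1]
opening: 0.0084
grip_force: 39.3
```

{"api": "apply_moves", "payload": {
  "rows": [0, -0.001, 0.0014, 0, 0, 0, 0, -0.002, 0.0028, 0, 0, 0, 0, -0.003, 0.0041, 0, 0, 0, 0, -0.003, 0.0041, 0, 0, 0]
}}

```text
t: 15.9
tool_pos: [0.4811, -0.1709, 0.1992]
tool_rot: [2.003, 1.692, 0.535]
contact_force: [0.0, -1.9, 0.7]
opening: 0.0087
grip_force: 39.5
```

{"api": "apply_moves", "payload": {
  "rows": [0, -0.001, 0.0014, 0, 0, 0, 0, -0.001, 0.0014, 0, 0, 0, 0, -0.001, 0.0014, 0, 0, 0]
}}

```text
t: 16.2
tool_pos: [0.4815, -0.1711, 0.1989]
tool_rot: [2.002, 1.691, 0.535]
contact_force: [2.9, -1.4, 4.9]
opening: 0.0083
grip_force: 39.9
```

{"api": "apply_moves", "payload": {
  "rows": [0, 0, 0, 0, 0, 0, 0, 0, 0, 0, 0, 0, 0, 0, 0, 0, 0, 0, 0, 0, 0, 0, 0, 0, 0, 0, 0, 0, 0, 0, 0, 0, 0, 0, 0, 0, 0, 0, 0, 0, 0, 0],
  "grip": 0.7
}}

```text
t: 16.9
tool_pos: [0.4802, -0.1703, 0.1966]
tool_rot: [2.006, 1.694, 0.534]
contact_force: [0.2, -0.1, -0.3]
opening: 0.0599
grip_force: 0.0
```

{"api": "apply_moves", "payload": {
  "rows": [0, 0, -0.02, 0, 0, 0, 0, 0, -0.06, 0, 0, 0, 0, 0, -0.12, 0, 0, 0, 0, 0, -0.2, 0, 0, 0, 0, 0, -0.27, 0, 0, 0, 0, 0, -0.3, 0, 0, 0, 0, 0, -0.3, 0, 0, 0]
}}

```text
t: 17.6
tool_pos: [0.3784, -0.1537, 0.3485]
tool_rot: [1.999, 1.689, 0.534]
contact_force: [0.2, -0.5, -0.2]
opening: 0.0599
grip_force: 0.0
```

Run:
```python
from h import *
b,Dt=ctrl.get_image("top");a,_=ctrl.get_image("side")
C=np.zeros((600,800,3),np.uint8);C[:598,:399]=cv2.resize(a[160:340,300:420],(399,598));C[:320,400:]=cv2.resize(b[230:350,320:470],(400,320));cv2.imwrite("pics/c7.png",C)
print(ctrl.get_obs()["tool_pos"],ctrl.get_obs()["contact_force"],ctrl.get_obs()["t"])
```

```text
[ 0.37863977 -0.15322874  0.34371888] [ 0.41684374 -0.1644199  -0.21786742] 17.7
```

View pics/c7.png

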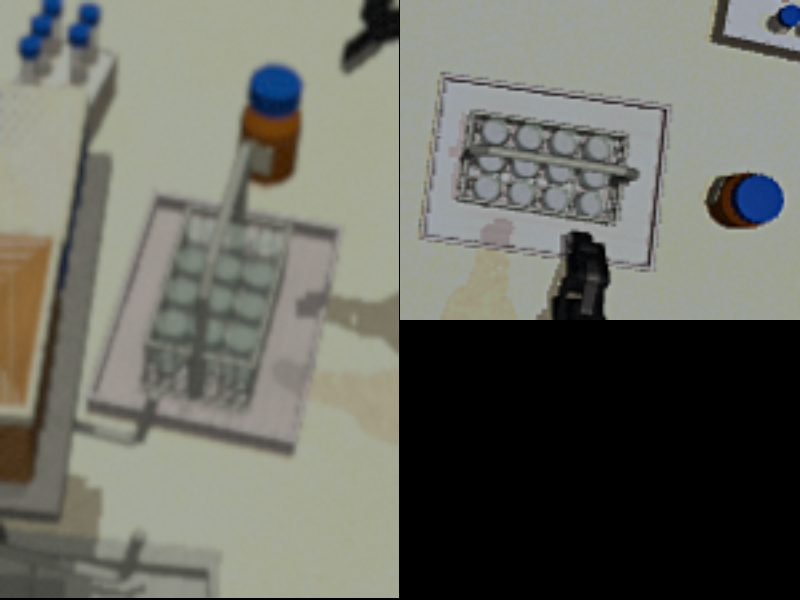

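The basket stands flat inside the tray, with its centre near crop (545,167) against the tray centre at (545,172). The bottle stands upright outside at crop (745,200), and the gripper is clear of everything, so I'll hand in.

```bash
python3 -c "
from station import ctrl
print(ctrl.finish_job())"
```

```text
the job is handed in; nothing more can be done
None
```

The job is handed in: the last picture showed the reagent bottle upright on the open bench beyond the tray's outer end, the basket flat in the tray and the gripper clear of both, but no verdict came back.

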